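Post the empty carton through the recycling bin's swing flap

TASK

Put the empty red carton into the recycling bin: it already lies on the ledge in front of the bin's sprung flap, so straighten it up with the opening if need be and push it through the flap until it drops inside (it may land any way up) and the flap swings shut behind it. Leave the mug, the sugar bowl and the tumbler where they are.

Things in the scene. Friction and masses are not known exactly. Their poses are not given: they have to be found in the camera images.
- bin: grey recycling bin fixed on the worktop, white loading ledge in front. Origin: on the worktop under the middle of the shut flap; x points level into the bin, y left seen from the ledge, z up. In this frame the bin's box spans x -13 to 170 mm, y -110 to 110 mm, roof top at z = 204 mm. A thing whose middle is pushed past the ledge's inner edge (x = -4 mm) tips over it and drops 74 mm to the inner floor.
- ledge_middle (a point): middle of the ledge's flat top (80 mm over the worktop, x = -87 mm in the bin's frame); the ledge is a plain board, 166 mm deep (x -170 to -4 mm) and 220 mm wide, without rims; smooth and slippery, as is the whole bin (friction about 0.25)
- opening (a point): middle of the opening, in the plane of the jambs' front faces (x = -13 mm in the bin's frame); the opening is 170 mm wide and 111 mm high, from the ledge's top (z = 80 mm) to the lintel (z = 191 mm)
- bin_flap (a joint): the blue flap, 176 mm wide, 111 mm high, 4 mm thick, just behind the opening; hinged along its upper edge (193 mm over the worktop). 0 = shut (hanging plumb), positive = lower edge swung into the bin, up to 1.5 rad; it cannot swing outward. A weak spring shuts it (about 0.2 N at its lower edge).
- carton: empty red cardboard carton, 72 mm (x) by 135 mm (y) by 73 mm high, about 0.12 kg; origin at the centre of its underside. Starts on the ledge, x roughly along the bin's x (long side along the flap), up to 40 mm off the middle and 0.3 rad askew. Fits the opening only about square and within 15 mm of the middle. As it tips in, its near side rises: a push above half its height keeps hold of it.
- flap_edge (a point): middle of the flap's lower edge
- mug: pale green mug, 81 x 110 x 74 mm, standing on the worktop to the left; origin at the centre of its underside
- sugar_bowl: pale green bowl, 92 mm wide, 64 mm high, standing on the worktop farther left; origin at the centre of its underside
- tumbler: pale green tumbler, 68 mm wide, 87 mm high, standing on the worktop to the right, in front of the hob; origin at the centre of its underside

How it is judged:
At the end, for the whole second after the job is handed in: The carton lies at rest inside the bin, behind the flap (any way up); the flap is shut to within 0.08 rad; mug, sugar bowl and tumbler are within 30 mm of where they started (x of carton in the frame of bin between -0.008 and 0.168 m and y of carton in the frame of bin between -0.105 and 0.105 m and z of carton in the frame of bin below 0.13 m and value of joint bin_flap below 0.08 rad and linear speed of carton below 0.03 m/s and distance of each of mug, sugar_bowl, tumbler from where it was at the start of the episode below 0.03 m); the robot touches nothing.
It fails at once if the mug, the sugar bowl or the tumbler is knocked over (angle between any of mug, sugar_bowl, tumbler's own z axis and vertical above 0.5 rad).
It also fails if it takes over 54 s, if anything falls off the work surface, if the arm or the gripper's body presses on something with over 40 N, if the wrist force passes 120 N, or if a joint passes its speed limit or range.

ROBOT

A 6-joint arm with a two-finger parallel gripper is mounted at the origin on a cart in front of the work surface, level with it; the furniture and walls round the work are solid. World frame = base frame: x ahead of the robot, y to its left, z up, the work surface at z = 0. Lengths are in m, angles in rad, forces in N, time in s.
With the tool pointing down it reaches from about 0.35 to 0.85 m from the base axis. Payload 8.1 kg.
Tool frame: the origin (TCP) lies at the very end of the fingers, on their centre line; the grasp point (between the pads) lies 19 mm behind it; z points along the fingers, x is the direction in which the jaws open and shut, and the axes are right-handed (so a half turn about z gives the same grasp; the last joint's range is limited). The gripper opens to 93 mm and grips with 3 to 60 N. Pads are 15 mm wide; open, the fingers measure 128 mm over their backs; the gripper's body (75 mm by 188 mm) begins 65 mm behind the grasp point.
Start: joints at [-0.085, 0.13, 1.488, -0, 1.523, -0.085], TCP at [0.6, 0, 0.219] pointing down, gripper open.
Joint ranges: [-2.96, 2.96], [-0.89, 2.26], [0.02, 2.5], [-1.34, 4.48], [0, 2.73], [-2.66, 2.66]. Speed limits (rad/s): [2.39, 2.39, 2.79, 3.14, 3.14, 3.14].

INTERFACE

Orientations are given as a rotation vector (axis times angle).
In Python, from plant import robot gives the robot as it stands. The module is installed in compiled form; this text tells all that it offers.
- The arm moves only by the tool jog_arm, never from a script. Its argument "commands" is one flat list of numbers, 5 for each row, row after row: the gripper's target within -1 to 1 (shut at 1, half-way at 0, fully open at -1), then the shift along the tool's x, y, z in m, then the turn about the tool's z in degrees. A call has 1 to 20 rows; each row shifts and turns the commanded pose from where the row before left it, along the tool's axes as they then stand; what a row does not reach is not made up. A row lasts 1/12 s, in which the tool goes at most 41.7 mm and 7.16 degrees, less where a joint would pass 70% of its speed; a pose out of reach is approached as far as the arm can. A call is refused whole if a number of a shift passes 0.0417 or a number of a turn 7.16, either way. A call with a gripper value outside its range is refused whole. The fingers move at their own pace and stop on an object; "grip_force" is the grip in N (left out, the last holds). Time passes only in rows, so rows that do not move let the fingers close. It gives the time, the measured TCP pose, the force and the opening at its end, in the units of the state.
- robot.read_state(): the state, without advancing time (a new reading comes with each control period).
- robot.read_camera(name): name is "scene" or "side" or "wrist"; returns a dict with "img" (400x640x3 uint8, blue, green, red), "vfov" (degrees; the focal length in pixels is half the picture's height over the tangent of half this angle, whatever the lens; pixels are square), "cx", "cy" (the principal point, pixels), "extrinsics" (4x4, takes a point from world to camera coordinates). Camera axes: x right, y down, z forward; pixel columns grow to the right and rows downward; lengths in m; the calibration is good to about 2 mm. A picture is of the moment at which its call begins. There is no depth.
- robot.close_job(): hands the job in, once; it reports no verdict.
Trained networks look in a picture, given as the dict that the camera call returned (one of the last four; its "shot" number tells which), for a name from the list of things; names that differ only in an ending like _2 or _b are one class to them, and where a whole thing is asked for, a point or a joint stands for the part that bears it (a point fixed in the world has none). Each returns a list of dicts, best first, with "score" (0 to 1); they miss things now and then, are a little off and sometimes report something else, mostly with a low value. They report only what shows in the picture. A call takes as long as a camera call.
- robot.recognise(thing, picture): "box" ([centre column, centre row, width, height] as shares, 0 to 1, of the picture: columns of its width, rows of its height, round what is visible of it).
- robot.pinpoint(thing, picture): "position" ([row, column] as shares, 0 to 1, of the picture: columns of its width, rows of its height: a listed point, or the origin of a listed thing).
The state is a dict: "t": time; "q": joint angles; "dq": joint speeds; "joint_torque": joint torques, N m; "tool_pos": TCP position; "orientation": TCP orientation; "force": force on the tool from outside, world axes, zero at the start; "wrist_torque": the same for the moment, N m; "opening": finger opening in m.
Only numpy, scipy, OpenCV 4.12 (cv2) and the standard library are available. Lean on these libraries where they do the work, as an engineer would, in place of code of your own. Each camera call takes 0.05 s, during which the arm holds its last target.

## Working session

There is one attempt and no reset: what is moved stays moved. The work goes in short steps, Python scripts to look and compute and a tool call to move; the robot and the scene stay as the last step left them, time stands still between calls to the robot, and variables do not carry over. Pictures are saved under pics/ and viewed, and the job is handed in when it is done.

Besides the shell and the picture viewer there is one more tool, called by a JSON object that holds its "api" and its "payload", one argument or row to a line. jog_arm: Moves the arm, as the interface text tells. Its arguments: {"type":"object","properties":{"commands":{"type":"array"},"grip_force":{"type":"number"}},"required":["commands"]}

```bash
mkdir -p pics; cat > h.py <<'E'
import numpy as np, cv2
from plant import robot
def K(p):
    f=p["img"].shape[0]/2/np.tan(np.radians(p["vfov"])/2); return f
def ray(p,u,v):
    T=np.array(p["extrinsics"]);f=K(p)
    d=np.array([(u-p["cx"])/f,(v-p["cy"])/f,1]);R=T[:3,:3]
    return -R.T@T[:3,3], R.T@d
def onz(p,u,v,z):
    o,d=ray(p,u,v); return o+d*(z-o[2])/d[2]
def proj(p,X):
    T=np.array(p["extrinsics"]);f=K(p);c=T[:3,:3]@np.array(X)+T[:3,3]
    return c[0]/c[2]*f+p["cx"],c[1]/c[2]*f+p["cy"]
def tri(obs):
    A=np.zeros((3,3));b=np.zeros(3)
    for p,u,v in obs:
        o,d=ray(p,u,v);d=d/np.linalg.norm(d);M=np.eye(3)-np.outer(d,d);A+=M;b+=M@o
    return np.linalg.solve(A,b)
def pin(n,p):
    return [(round(r["position"][1]*640,1),round(r["position"][0]*400,1),round(r["score"],2)) for r in robot.pinpoint(n,p)][:2]
E
python3 - <<'E'
from h import *
ps={}
for n in ("scene","side","wrist"):
    p=robot.read_camera(n);ps[n]=p;cv2.imwrite(f"pics/{n}0.png",p["img"])
    print(n,np.round(ray(p,320,200),3).tolist(), p["vfov"],p["cx"],p["cy"])
    for t in ("ledge_middle","opening","carton","flap_edge","bin","mug","sugar_bowl","tumbler"):
        print(t,pin(t,p))
s=robot.read_state();print(s["t"],s["tool_pos"],s["orientation"],s["force"])
E
```

```text
scene [[-0.054, -0.636, 1.157], [0.415, 0.489, -0.767]] 51.046828945875646 322.31327179825803 200.5746321045283
ledge_middle [(348.3, 240.0, 0.57)]
opening [(370.9, 222.6, 0.71)]
carton [(336.5, 237.0, 0.59)]
flap_edge [(372.4, 230.8, 0.77)]
bin [(371.0, 242.7, 0.7)]
mug [(263.0, 207.1, 0.65)]
sugar_bowl [(230.7, 171.4, 0.69)]
tumbler [(370.0, 335.4, 0.67)]
side [[0.31, 1.194, 0.632], [0.153, -0.906, -0.394]] 56.54642171931627 320.7928107840322 197.1440885771714
ledge_middle [(329.9, 196.5, 0.77)]
opening [(311.1, 179.1, 0.67)]
carton []
flap_edge [(312.1, 189.8, 0.85), (331.7, 312.2, 0.36)]
bin [(308.1, 209.9, 0.97)]
mug [(344.3, 263.9, 0.72)]
sugar_bowl [(330.1, 315.3, 0.8)]
tumbler [(362.7, 192.0, 0.83)]
wrist [[0.6, 0.079, 0.385], [-0.001, -0.289, -0.957]] 66.9173169996701 320.1462104041054 197.8728036449166
ledge_middle [(307.0, 270.1, 0.37)]
opening [(287.8, 340.4, 0.98)]
carton []
flap_edge []
bin [(306.1, 274.2, 0.75)]
mug []
sugar_bowl []
tumbler [(181.2, 393.3, 0.69)]
1.35 [6.00011683e-01 3.41222454e-05 2.18649415e-01] [3.14158968e+00 1.02038970e-04 3.11925711e-05] [-0.52318021 -0.15739469 -0.18046262]
```

View pics/scene0.png

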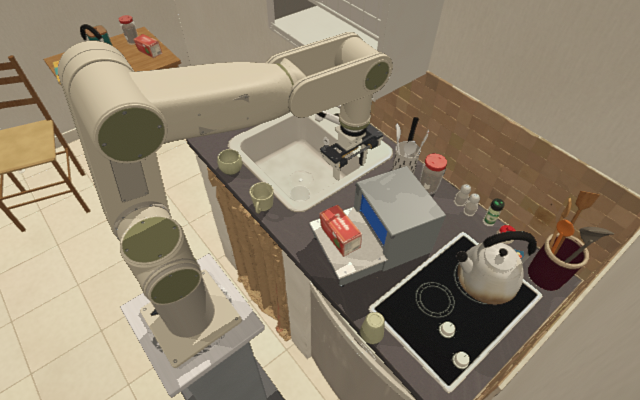

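View pics/side0.png

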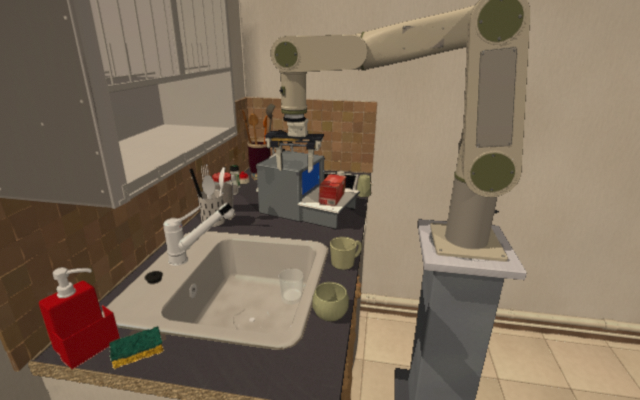

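View pics/wrist0.png

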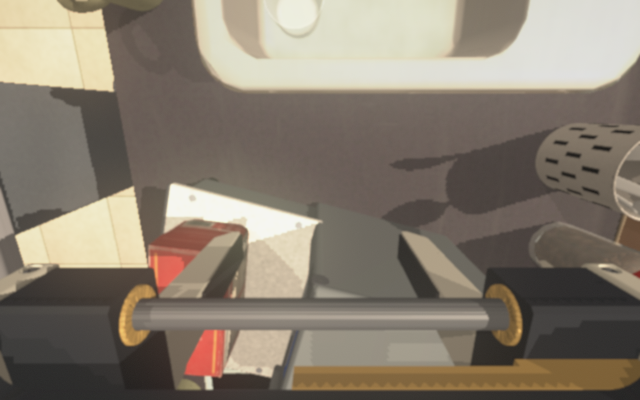

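```bash
python3 - <<'E'
from h import *
a=cv2.imread("pics/scene0.png")[150:300,290:470];cv2.imwrite("pics/scene0z.png",cv2.resize(a,None,fx=4,fy=4,interpolation=cv2.INTER_CUBIC)[:600,:720])
a=cv2.imread("pics/side0.png")[130:240,230:400];cv2.imwrite("pics/side0z.png",cv2.resize(a,None,fx=4.5,fy=4.5,interpolation=cv2.INTER_CUBIC))
P={n:robot.read_camera(n) for n in("scene","side")}
for t,a,b in (("ledge",(348.3,240),(329.9,196.5)),("open",(370.9,222.6),(311.1,179.1)),("edge",(372.4,230.8),(312.1,189.8)),("bin",(371,242.7),(308.1,209.9)),("mug",(263,207.1),(344.3,263.9)),("bowl",(230.7,171.4),(330.1,315.3)),("tum",(370,335.4),(362.7,192))):
    print(t,np.round(tri([(P["scene"],*a),(P["side"],*b)]),4))
print("carton",onz(P["scene"],336.5,237,.08))
E
```

```text
ledge [ 0.4953 -0.1279  0.076 ]
open [ 0.5694 -0.1488  0.1323]
edge [ 0.5713 -0.1551  0.0879]
bin [ 0.5856 -0.1482  0.0014]
mug [ 0.3972  0.2076 -0.007 ]
bowl [ 0.406   0.4384 -0.0163]
tum [ 0.3723 -0.3757  0.0023]
carton [ 0.47360802 -0.0979809   0.08      ]
```

View pics/scene0z.png

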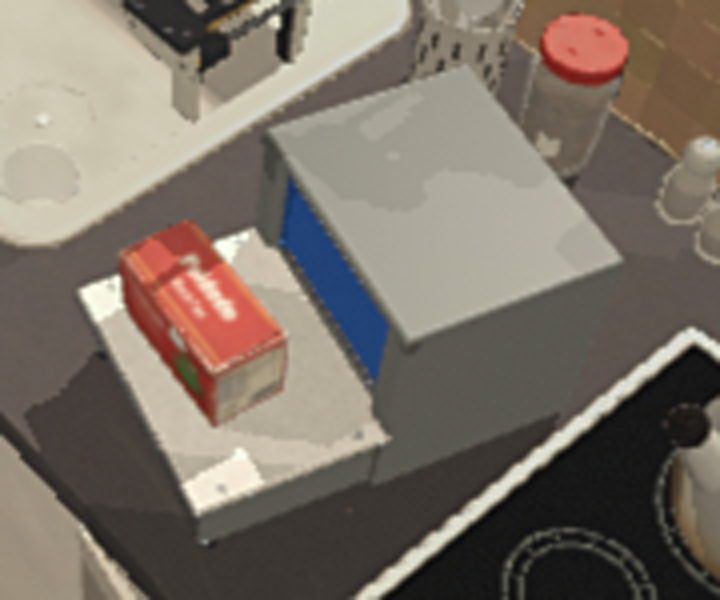

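View pics/side0z.png

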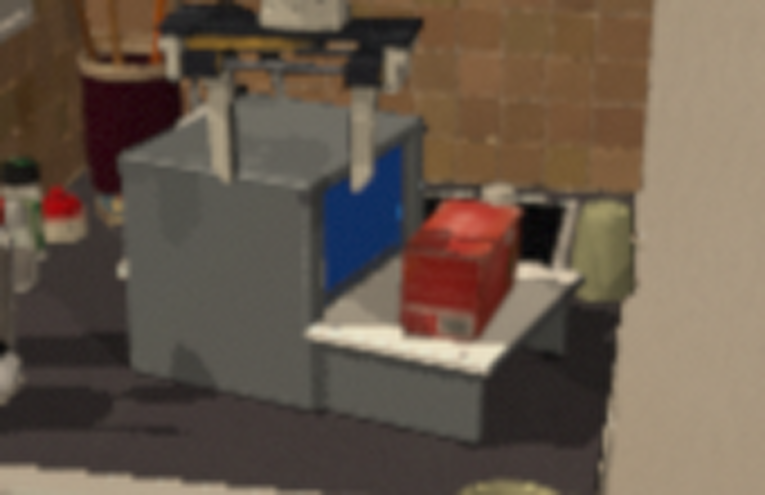

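```bash
cat > fit.py <<'E'
from h import *
from scipy.optimize import least_squares
P={n:robot.read_camera(n) for n in("scene","side")}
z1=lambda u,v:(u/4+290-.4,v/4+150-.4)
z2=lambda u,v:(u/4.5+230-.4,v/4.5+130-.4)
B=[("scene",(-13,110,204),z1(270,130)),("scene",(170,110,204),z1(465,68)),("scene",(170,-110,204),z1(620,262)),("scene",(-13,-110,204),z1(408,340)),
("scene",(-170,110,80),z1(78,292)),("scene",(-170,-110,80),z1(195,512)),("scene",(-13,-110,80),z1(387,438)),
("side",(170,110,204),z2(120,157)),("side",(-13,110,204),z2(310,188)),("side",(-13,-110,204),z2(422,125)),("side",(-170,110,80),z2(490,372)),("side",(-170,-110,80),z2(580,275))]
C=[("scene",(-36,67.5,153),z1(120,250)),("scene",(36,67.5,153),z1(190,222)),("scene",(36,-67.5,153),z1(287,345)),("scene",(-36,-67.5,153),z1(210,372)),("scene",(-36,-67.5,80),z1(218,424)),("scene",(36,-67.5,80),z1(284,388)),
("side",(36,67.5,80),z2(404,331)),("side",(-36,67.5,80),z2(474,338)),("side",(36,67.5,153),z2(405,255)),("side",(-36,67.5,153),z2(486,262))]
def W(q,X):
    c,s=np.cos(q[2]),np.sin(q[2]);x,y,z=np.array(X)/1000
    return [q[0]+c*x-s*y,q[1]+s*x+c*y,z]
def fit(D,q0):
    f=lambda q:np.concatenate([np.array(proj(P[n],W(q,X)))-m for n,X,m in D])
    r=least_squares(f,q0,loss="soft_l1");print(np.round(r.x,4),np.round(f(r.x).reshape(-1,2),1).tolist());return r.x
b=fit(B,[.58,-.15,-.2]);c=fit(C,[.48,-.1,-.2])
d=c[:2]-b[:2];cc,s=np.cos(b[2]),np.sin(b[2])
print("carton in bin",cc*d[0]+s*d[1],-s*d[0]+cc*d[1],c[2]-b[2])
E
python3 fit.py
```

```text
[ 0.5785 -0.1487 -0.2681] [[-1.5, -0.7], [0.6, -1.8], [1.6, -0.5], [0.0, 0.5], [-0.1, -0.9], [0.3, -0.3], [-0.7, -0.2], [-0.2, -0.9], [0.5, -0.8], [1.2, -2.3], [0.1, -2.0], [1.0, -1.0]]
[ 0.4801 -0.1012 -0.1322] [[-1.7, 0.2], [0.5, -2.2], [1.5, -2.6], [0.4, 1.3], [-3.0, 1.9], [0.0, 0.5], [-1.2, 0.7], [2.2, 1.7], [-1.3, -1.0], [0.0, -0.2]]
carton in bin -0.10744683275687611 0.019728109569474888 0.1359023431723722
```

{"api": "jog_arm", "payload": {
  "commands": [-1,0,0,-0.03,0,-1,-0.024,0.02,0,0,-1,-0.024,0.02,0,0,-1,-0.024,0.02,0,0,-1,-0.024,0.02,0,3.8,-1,-0.024,0.021,0,3.8,-1,0,0,0,0,-1,0,0,0,0,-1,0,0,0,0],
  "grip_force": 15
}}

```text
t: 2.3
tool_pos: [0.4791, -0.0993, 0.249]
orientation: [-3.135, 0.208, -0.002]
force: [0.4, -0.1, -0.8]
opening: 0.0933
```

```bash
python3 - <<'E'
from h import *
for n in ("scene","wrist"):
    p=robot.read_camera(n);cv2.imwrite(f"pics/{n}1.png",p["img"]); print(n,pin("carton",p),pin("opening",p))
a=cv2.imread("pics/scene1.png")[150:300,290:470];cv2.imwrite("pics/scene1z.png",cv2.resize(a,None,fx=4,fy=4,interpolation=cv2.INTER_CUBIC)[:600,:720])
def W(q,X):
    c,s=np.cos(q[2]),np.sin(q[2]);x,y,z=np.array(X)/1000
    return [q[0]+c*x-s*y,q[1]+s*x+c*y,z]
im=p["img"].copy()
for q,pts,col in (([.4801,-.1012,-.1322],[(x,y,z) for z in(80,153) for x,y in((-36,-67.5),(-36,67.5),(36,67.5),(36,-67.5))],(0,255,0)),([.5785,-.1487,-.2681],[(-170,110,80),(-170,-110,80),(-13,-110,80),(-13,110,80),(-13,110,204),(-13,-110,204)],(255,0,0))):
    uv=np.array([proj(p,W(q,X)) for X in pts]).round().astype(int);print(uv.tolist());
    cv2.polylines(im,[uv[:4]],True,col); 
    if len(uv)>4: cv2.polylines(im,[uv[4:]],True,col)
cv2.imwrite("pics/w1o.png",im)
s=robot.read_state();print(s["t"],s["tool_pos"],s["orientation"])
E
```

```text
scene [(338.0, 237.4, 0.96)] [(371.9, 221.5, 0.72)]
wrist [(320.8, 182.8, 0.69)] [(414.1, 228.2, 0.95)]
[[291, 238], [288, 122], [355, 122], [351, 238], [284, 269], [279, 125], [365, 125], [359, 269]]
[[274, 92], [257, 277], [381, 292], [421, 113], [480, 115], [408, 374]]
2.6 [ 0.47904333 -0.09880455  0.24843303] [-3.13462836e+00  2.06138186e-01  7.42321389e-04]
```

View pics/w1o.png

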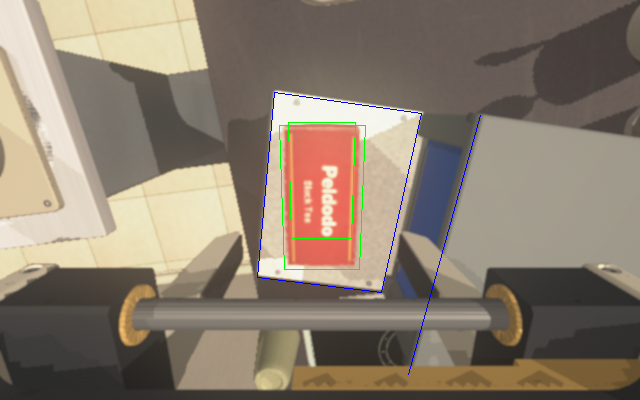

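View pics/scene1z.png

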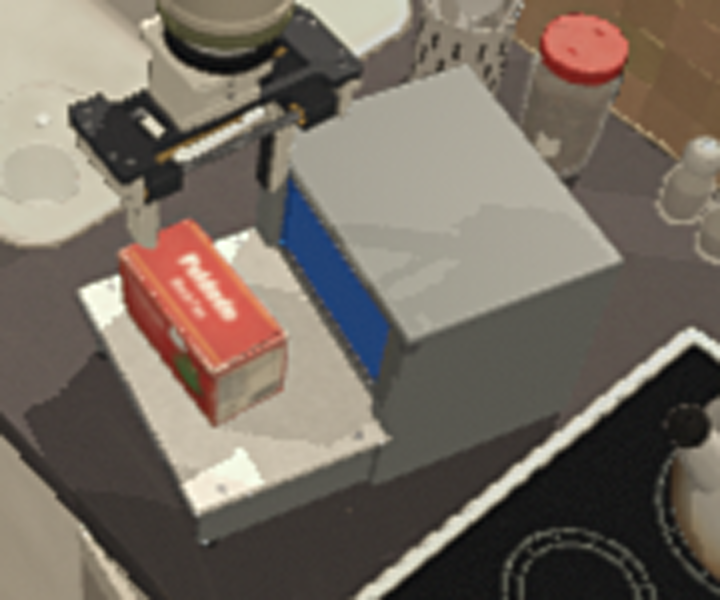

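{"api": "jog_arm", "payload": {
  "commands": [-1,0,0.002,0.025,0,-1,0,0,0.035,0,-1,0,0,0.035,0,-1,0,0,0.025,0,-1,0,0,0.01,0,-1,0,0,0,0,0.6,0,0,0,0,0.6,0,0,0,0,0.6,0,0,0,0,0.6,0,0,0,0,0.6,0,0,0,0,0.6,0,0,0,0]
}}

```text
t: 3.6
tool_pos: [0.4798, -0.1017, 0.1207]
orientation: [3.134, -0.208, 0.005]
force: [0.2, 0.3, 6.4]
opening: 0.072
```

```bash
python3 - <<'E'
from h import *
for n in ("scene","wrist"):
    p=robot.read_camera(n);cv2.imwrite(f"pics/{n}2.png",p["img"])
a=cv2.imread("pics/scene2.png")[150:300,290:470];cv2.imwrite("pics/scene2z.png",cv2.resize(a,None,fx=4,fy=4,interpolation=cv2.INTER_CUBIC)[:600,:720])
E
```

```text
(no output)
```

View pics/scene2z.png

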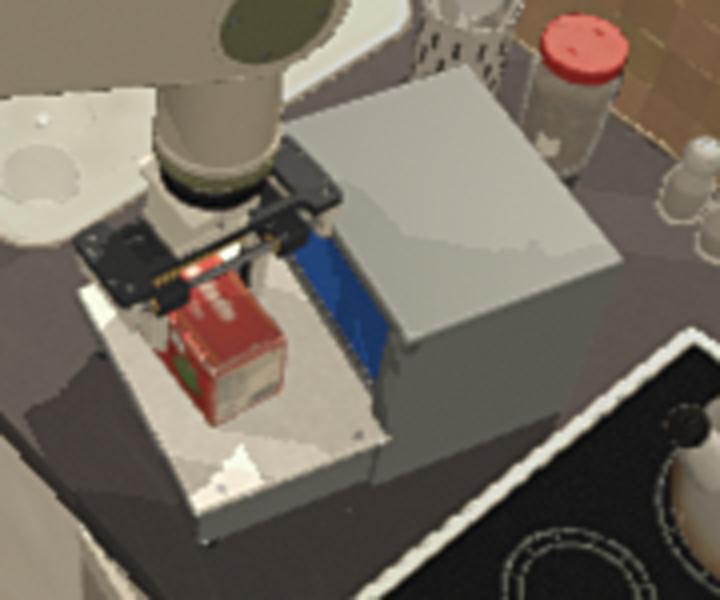

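View pics/wrist2.png

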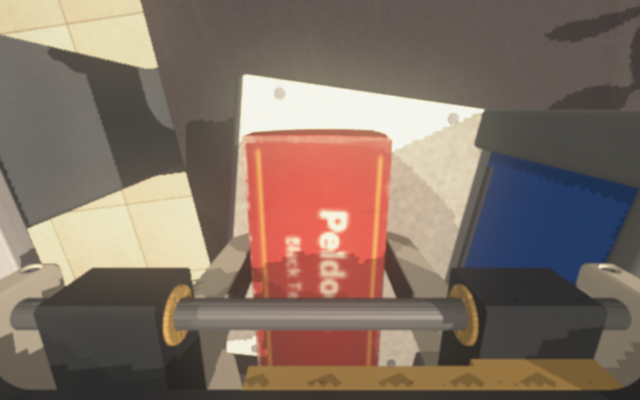

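{"api": "jog_arm", "payload": {
  "commands": [0.6,0,0,-0.005,0,0.6,0,0,0,2,0.6,0,0,0,3,0.6,0,0,0,2.8,0.6,0,0.007,0,0,0.6,0,0.007,0,0,0.6,0,0.005,0,0,0.6,0,0,0,0,0.6,0,0,0.003,0,0.6,0,0,0.002,0,0.6,0,0,0,0,0.6,0,0,0,0]
}}

```text
t: 4.7
tool_pos: [0.4739, -0.1201, 0.1199]
orientation: [3.112, -0.42, 0.002]
force: [-3.3, -1.1, 8.7]
opening: 0.072
```

```bash
cat > look.py <<'E'
import sys
from h import *
k=sys.argv[1]
def W(q,X):
    c,s=np.cos(q[2]),np.sin(q[2]);x,y,z=np.array(X)/1000
    return [q[0]+c*x-s*y,q[1]+s*x+c*y,z]
B=[.5785,-.1487,-.2681]
s=robot.read_state();t=s["tool_pos"];cc,sn=np.cos(B[2]),np.sin(B[2]);d=np.array(t[:2])-B[:2]
x,y=cc*d[0]+sn*d[1],-sn*d[0]+cc*d[1]
o=s["orientation"];R=cv2.Rodrigues(np.array(o,float))[0];yaw=np.arctan2(R[1,0],R[0,0])
print("t",s["t"],"tcp bin",round(x,4),round(y,4),round(t[2],4),"toolx yaw rel bin deg",round(np.degrees(yaw-B[2]),2),"F",np.round(s["force"],1),"q6",s["q"][5])
for n in sys.argv[2:]:
    p=robot.read_camera(n);im=p["img"].copy();cv2.imwrite(f"pics/{n}{k}.png",im);print(n,"carton",pin("carton",p))
    for X in ((-170,0,80),(-13,0,80),(-13,67.5,80),(-13,-67.5,80),(-170,67.5,80),(-170,-67.5,80)):
        u=np.round(proj(p,W(B,X))).astype(int); 
        if abs(u).max()<2000: cv2.circle(im,tuple(int(a) for a in u),2,(0,255,0),-1)
    if n=="scene": im=cv2.resize(im[150:300,290:470],None,fx=4,fy=4,interpolation=cv2.INTER_CUBIC)
    if n=="side": im=cv2.resize(im[130:240,230:400],None,fx=4.5,fy=4.5,interpolation=cv2.INTER_CUBIC)
    cv2.imwrite(f"pics/{n}{k}o.png",im)
E
python3 look.py 3 scene wrist
```

```text
t 4.7 tcp bin -0.1085 -0.0002 0.1199 toolx yaw rel bin deg -0.02 F [-3.3 -1.1  8.7] q6 -0.08422254369546997
scene carton [(342.2, 243.7, 0.72)]
wrist carton [(318.8, 220.2, 0.6)]
```

View pics/wrist3o.png

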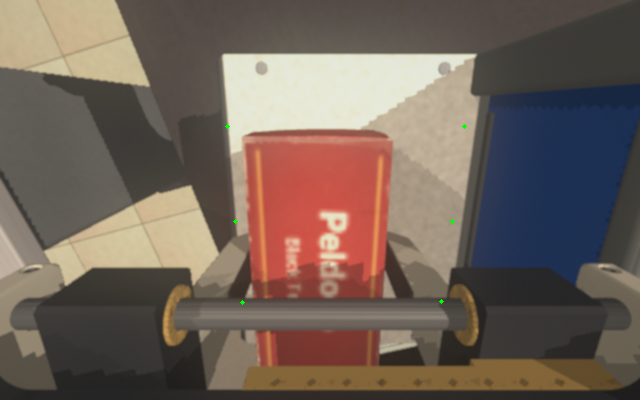

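View pics/scene3o.png

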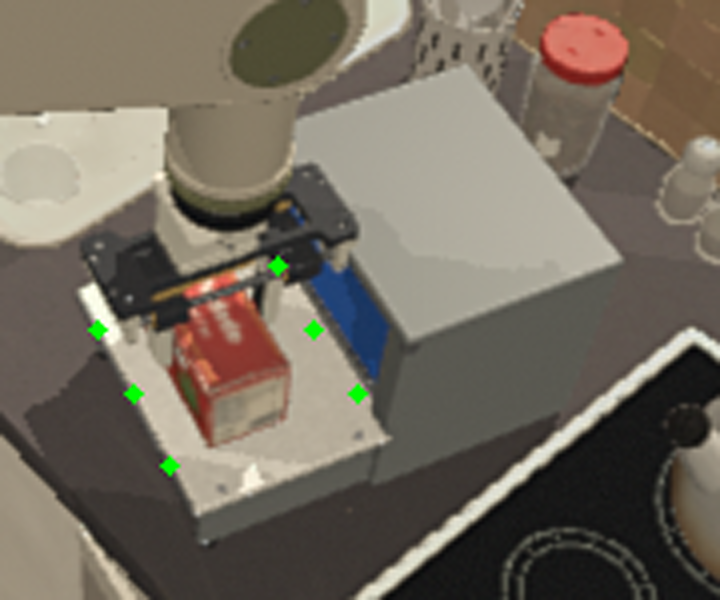

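{"api": "jog_arm", "payload": {
  "commands": [-1,0,0,0,0,-1,0,0,0,0,-1,0,0,0,0,-1,0,0,-0.02,0,-1,0,0,-0.035,0,-1,0,0,-0.035,0,-1,0,0,-0.03,0,-1,-0.025,0,0,0,-1,-0.025,0,0,0,-1,-0.025,0,0,0,-1,0,0,0,0,-1,0,0,0,0]
}}

```text
t: 5.9
tool_pos: [0.4007, -0.0995, 0.2387]
orientation: [3.113, -0.421, 0.002]
force: [0.8, -0.3, -0.5]
opening: 0.0933
```

```bash
python3 look.py 4 scene wrist
```

```text
t 5.9 tcp bin -0.1845 0.0003 0.2387 toolx yaw rel bin deg -0.03 F [ 0.8 -0.3 -0.5] q6 -0.09918699939935002
scene carton [(336.2, 241.3, 0.85)]
wrist carton [(389.6, 184.4, 0.6)]
```

View pics/wrist4o.png

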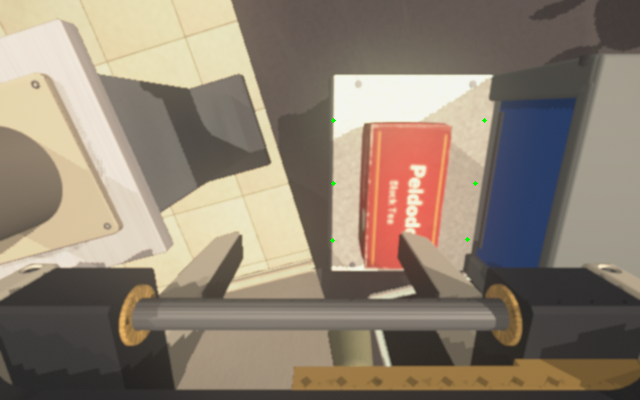

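View pics/scene4o.png

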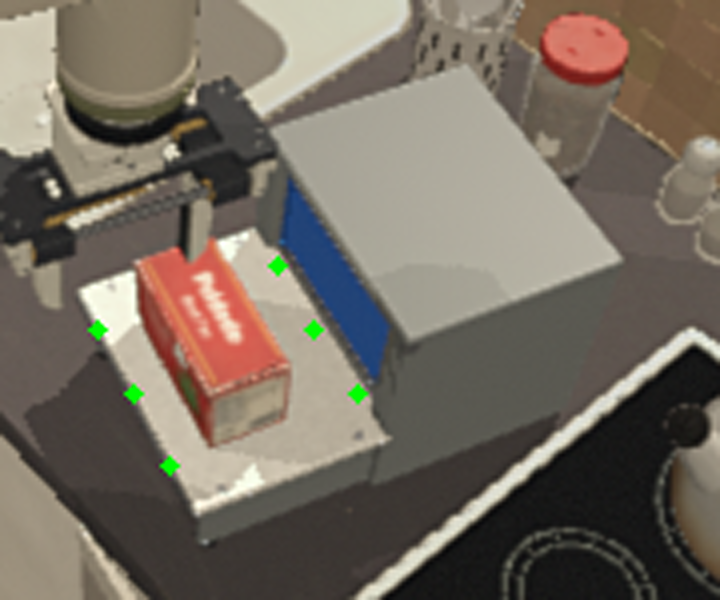

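```bash
sed -e 's/^C=.*/C=[("scene",(-36,67.5,153),z1(137,263)),("scene",(36,67.5,153),z1(207,240)),("scene",(36,-67.5,153),z1(290,368)),("scene",(-36,-67.5,153),z1(211,388)),("scene",(-36,-67.5,80),z1(212,445)),("scene",(36,-67.5,80),z1(287,415))]/' -e '/^("side",(36,67.5,80)/d' fit.py > fit2.py; python3 fit2.py|tail -2
```

```text
[ 0.4743 -0.1181 -0.2314] [[-2.5, -0.3], [0.9, -2.5], [2.0, -1.8], [-0.2, 2.2], [-1.8, 1.5], [0.4, 0.1]]
carton in bin -0.10855664021398004 0.0018744025544271438 0.036731725737066845
```

{"api": "jog_arm", "payload": {
  "commands": [-1,0,0,0,-7,-1,0,0,0,-7,-1,0,0,0,-7,-1,0,0,0,-7,-1,0,0,0,-7,-1,0,0,0,-7,-1,0,0,0,-7,-1,0,0,0,-7,-1,0,0,0,-7,-1,0,0,0,-7,-1,0,0,0,-7,-1,0,0,0,-7,-1,0,0,0,-6,-1,0,0,0,0,-1,0,0,0,0]
}}

```text
t: 7.45
tool_pos: [0.4012, -0.0998, 0.2385]
orientation: [-2.502, -1.899, 0.0]
force: [0.7, 0.5, -0.1]
opening: 0.093
```

```bash
python3 look.py 5 wrist
```

```text
t 7.45 tcp bin -0.1839 0.0002 0.2385 toolx yaw rel bin deg 89.77 F [ 0.7  0.5 -0.1] q6 -1.6665415736748337
wrist carton [(321.5, 245.6, 0.68)]
```

View pics/wrist5o.png

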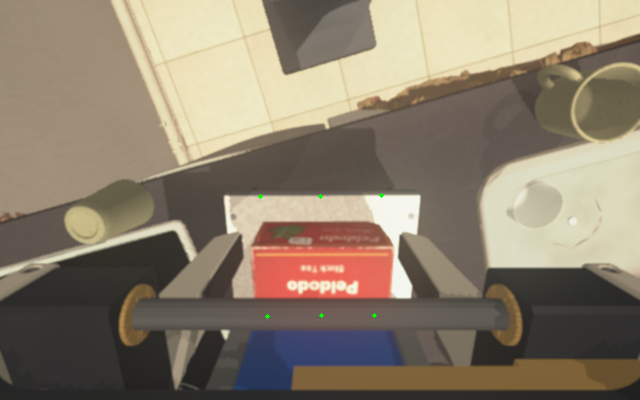

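{"api": "jog_arm", "payload": {
  "commands": [-0.5,0,0,0.03,0,-0.5,0,0,0.03,0,-0.5,0,0,0.03,0,-0.5,0,0,0.018,0,-0.5,0,0,0,0,-0.5,0,0,0,0,-0.5,0,0.01,0,0,-0.5,0,0.01,0,0,-0.5,0,0.008,0,0,-0.5,0,0.008,0,0,-0.5,0,0.008,0,0,-0.5,0,0.008,0,0,-0.5,0,0.008,0,0,-0.5,0,0.008,0,0,-0.5,0,0.006,0,0,-0.5,0,0.004,0,0,-0.5,0,0,0,0,-0.5,0,0,0,0]
}}

```text
t: 9.05
tool_pos: [0.4762, -0.1204, 0.1305]
orientation: [-2.499, -1.903, 0.0]
force: [-0.7, 1.0, -0.7]
opening: 0.0696
```

```bash
python3 look.py 6 scene side wrist
```

```text
t 9.05 tcp bin -0.1061 0.0002 0.1305 toolx yaw rel bin deg 89.96 F [-0.7  1.  -0.7] q6 -1.6541080608421874
scene carton [(353.9, 233.4, 0.85), (371.6, 242.5, 0.28)]
side carton [(325.0, 195.8, 0.96)]
wrist carton [(323.0, 272.4, 0.88)]
```

View pics/scene6o.png

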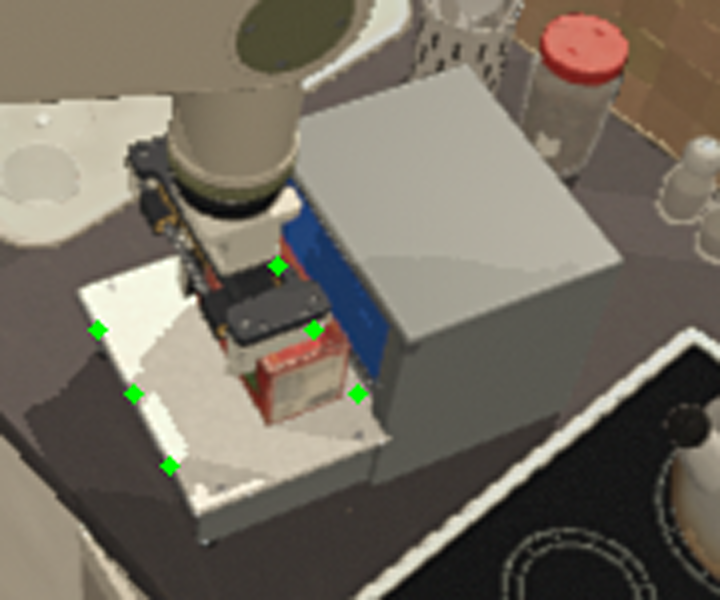

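View pics/side6o.png

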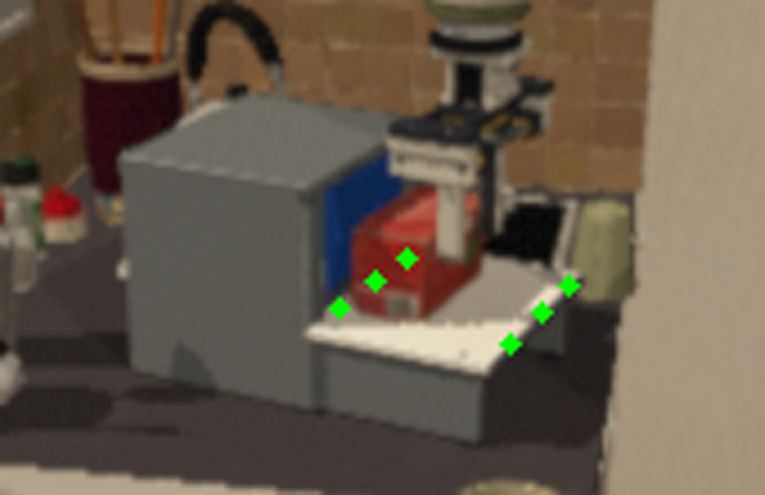

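View pics/wrist6o.png

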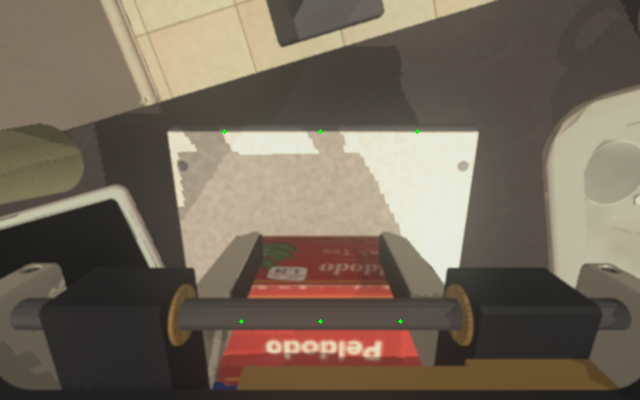

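{"api": "jog_arm", "payload": {
  "commands": [-0.5,0,0.008,-0.004,0,-0.5,0,0.008,0,0,-0.5,0,0.008,0,0,-0.5,0,0.008,0,0,-0.5,0,0.008,0,0,-0.5,0,0.008,0,0,-0.5,0,0.008,0,0,-0.5,0,0.008,0,0,-0.5,0,0.008,0,0,-0.5,0,0,0,0,-0.5,0,0,0,0]
}}

```text
t: 10.27
tool_pos: [0.546, -0.1396, 0.1344]
orientation: [-2.499, -1.904, 0.0]
force: [0.3, 0.8, -0.3]
opening: 0.0696
```

```bash
python3 look.py 7 scene side wrist
```

```text
t 10.2667 tcp bin -0.0338 0.0001 0.1344 toolx yaw rel bin deg 89.96 F [ 0.3  0.8 -0.3] q6 -1.6434360743618859
scene carton [(370.4, 232.8, 0.57)]
side carton [(303.8, 198.1, 0.52)]
wrist carton [(319.7, 268.8, 0.59), (320.6, 256.2, 0.58)]
```

View pics/side7o.png

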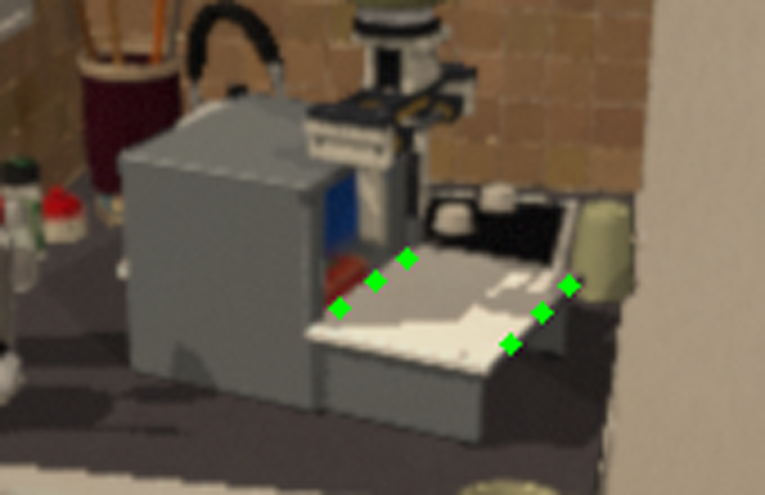

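View pics/wrist7o.png

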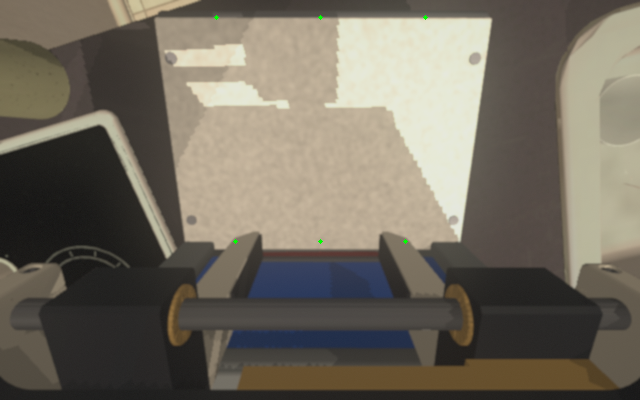

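{"api": "jog_arm", "payload": {
  "commands": [-0.5,0,0,0,0,-0.5,0,0,0,0,-0.5,0,0,0,0,-0.5,0,0,0,0,-0.5,0,0,0,0,-0.5,0,0,0,0]
}}

```text
t: 11.07
tool_pos: [0.5456, -0.1396, 0.1346]
orientation: [-2.499, -1.904, 0.0]
force: [0.2, 0.2, -0.3]
opening: 0.0699
```

```bash
python3 look.py 8 side wrist
```

```text
t 11.0667 tcp bin -0.0341 0.0001 0.1346 toolx yaw rel bin deg 89.96 F [ 0.2  0.2 -0.3] q6 -1.6434493419669163
side carton []
wrist carton []
```

View pics/side8o.png

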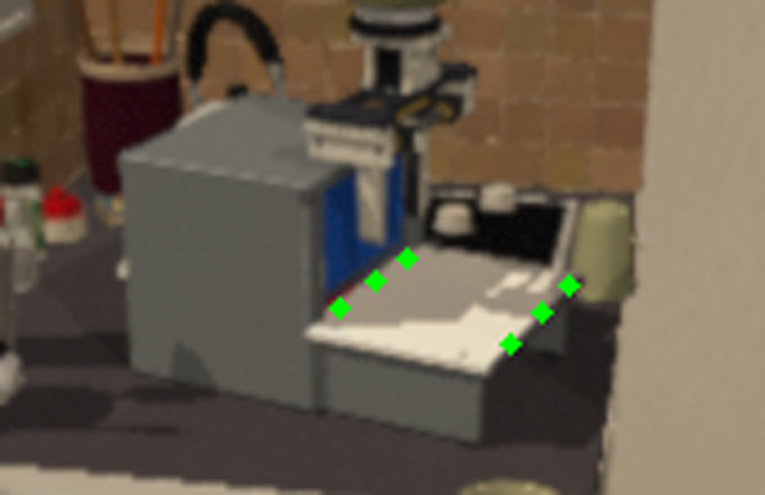

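View pics/wrist8o.png

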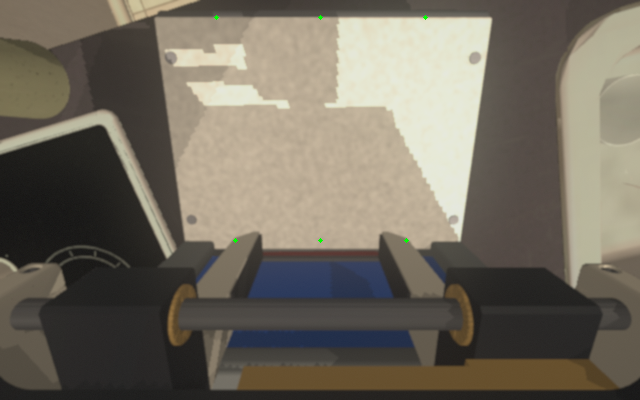

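{"api": "jog_arm", "payload": {
  "commands": [-0.5,0,-0.02,0,0,-0.5,0,-0.03,0,0,-0.5,0,-0.03,0,0,-0.5,0,-0.03,0,0,-0.5,0,-0.03,0,0,-0.5,0,0,0,0,-0.5,0,0,0,0]
}}

```text
t: 11.85
tool_pos: [0.41, -0.1021, 0.1347]
orientation: [2.498, 1.903, 0.001]
force: [-0.3, 0.5, -0.2]
opening: 0.0698
```

```bash
python3 look.py 9 scene side wrist; python3 -c "
import cv2
a=cv2.imread('pics/side9.png')[150:220,290:370];cv2.imwrite('pics/side9zz.png',cv2.resize(a,None,fx=8,fy=8,interpolation=cv2.INTER_CUBIC))
a=cv2.imread('pics/scene9.png')[170:270,300:420];cv2.imwrite('pics/scene9zz.png',cv2.resize(a,None,fx=6,fy=6,interpolation=cv2.INTER_CUBIC))"
```

```text
t 11.85 tcp bin -0.1749 0.0003 0.1347 toolx yaw rel bin deg 89.96 F [-0.3  0.5 -0.2] q6 -1.6675776622593173
scene carton []
side carton []
wrist carton []
```

View pics/side9zz.png

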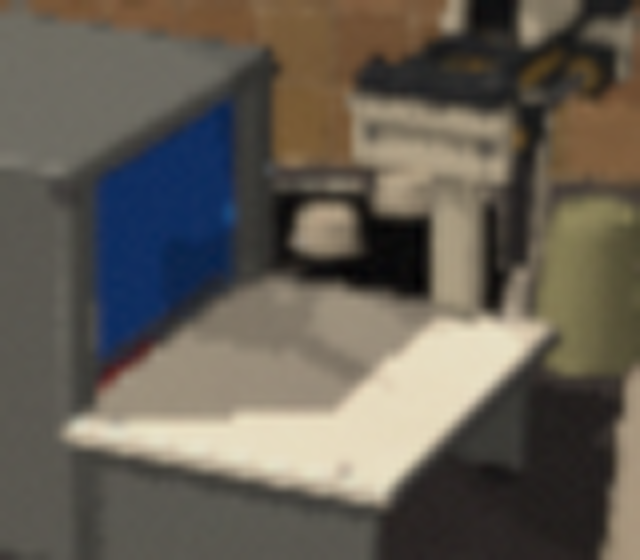

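View pics/scene9zz.png

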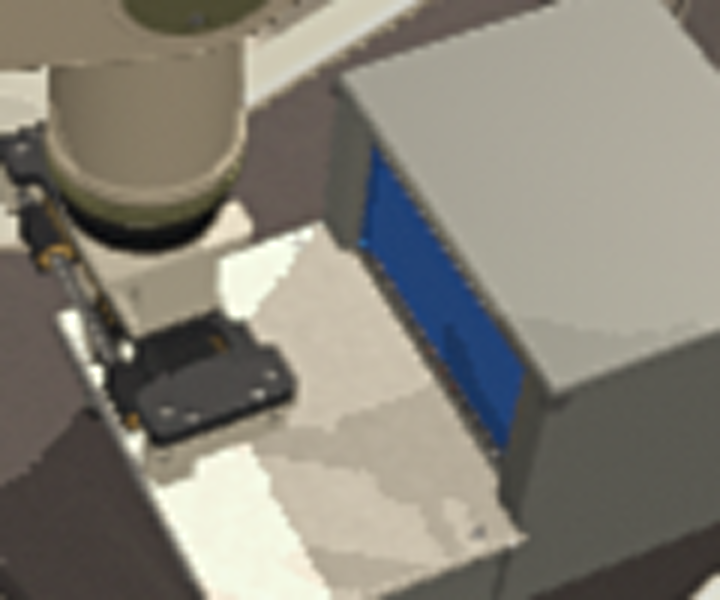

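View pics/wrist9.png

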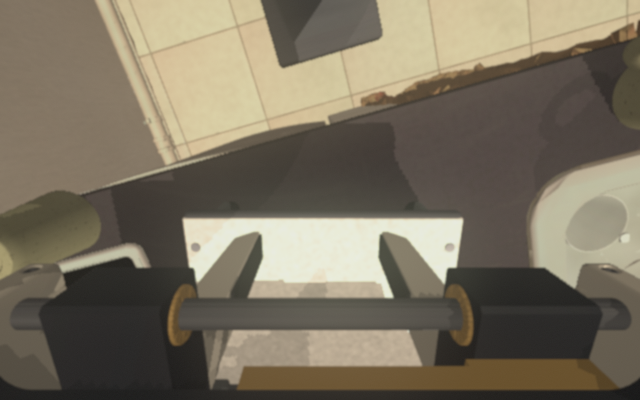

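```bash
python3 - <<'E'
from h import *
for n in("scene","side"):
    p=robot.read_camera(n);print(n,pin("flap_edge",p))
a=cv2.imread('pics/side0.png')[150:210,295:345];b=p["img"][150:210,295:345]
cv2.imwrite('pics/cmp.png',cv2.resize(np.hstack([a,b]),None,fx=8,fy=8,interpolation=cv2.INTER_NEAREST))
def W(q,X):
    c,s=np.cos(q[2]),np.sin(q[2]);x,y,z=np.array(X)/1000
    return [q[0]+c*x-s*y,q[1]+s*x+c*y,z]
B=[.5785,-.1487,-.2681]
for a in (0,.05,.1,.2,.3):
    x=111*np.sin(a);z=193-111*np.cos(a)
    print(a,[np.round(proj(p,W(B,(x,y,z))),1).tolist() for y in(80,0,-80)])
print("ledge inner",[np.round(proj(p,W(B,(-4,y,80))),1).tolist() for y in(80,0,-80)])
E
```

```text
scene [(374.3, 231.2, 0.74)]
side [(308.9, 189.8, 0.57)]
0 [[300.1, 198.4], [309.6, 191.4], [318.3, 184.9]]
0.05 [[298.9, 198.2], [308.4, 191.1], [317.1, 184.7]]
0.1 [[297.6, 197.8], [307.1, 190.8], [315.9, 184.4]]
0.2 [[295.0, 196.9], [304.7, 190.0], [313.5, 183.6]]
0.3 [[292.5, 195.8], [302.3, 188.9], [311.2, 182.6]]
ledge inner [[301.1, 199.1], [310.5, 192.0], [319.1, 185.6]]
```

View pics/cmp.png

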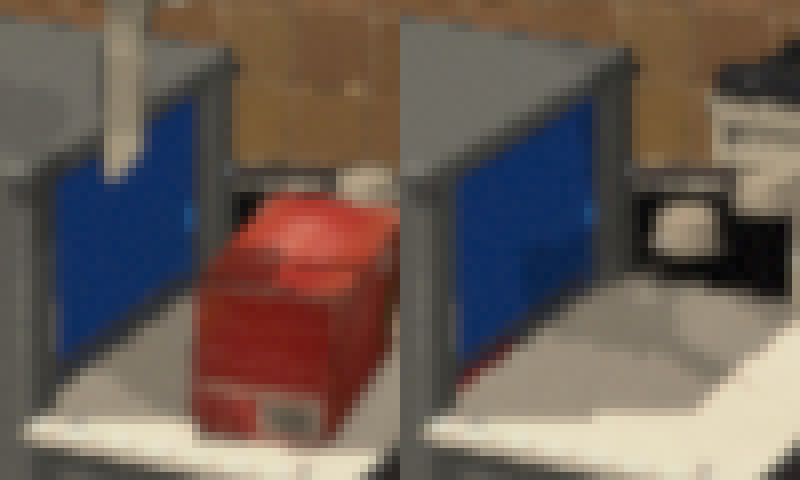

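{"api": "jog_arm", "payload": {
  "commands": [-0.5,0,-0.01,-0.04,0,-0.5,0,0,-0.04,0,-0.5,0,0,-0.03,0,-0.5,0,0,0,0,-0.5,0,0,0,0,-0.5,0,0,0,0]
}}

```text
t: 12.85
tool_pos: [0.4009, -0.0997, 0.2439]
orientation: [-2.499, -1.903, 0.001]
force: [-0.9, 0.4, -0.4]
opening: 0.0698
```

```bash
python3 look.py 10 wrist side scene; python3 - <<'E'
import cv2,numpy as np
from h import *
A=cv2.imread('pics/scene0.png').astype(int)
C=cv2.imread('pics/scene10.png')
for t in("mug","sugar_bowl","tumbler"):
    p=robot.read_camera("scene");q=robot.read_camera("side");a=pin(t,p);b=pin(t,q);print(t,a,b)
w=cv2.imread('pics/wrist10.png');
cv2.imwrite('pics/w10z.png',cv2.resize(w[220:400,180:460],None,fx=2.8,fy=2.8,interpolation=cv2.INTER_CUBIC))
a=cv2.imread('pics/side10.png')[150:210,295:345];b=cv2.imread('pics/side0.png')[150:210,295:345]
cv2.imwrite('pics/cmp2.png',cv2.resize(np.hstack([b,a]),None,fx=8,fy=8,interpolation=cv2.INTER_NEAREST))
E
```

```text
t 12.85 tcp bin -0.1842 0.0002 0.2439 toolx yaw rel bin deg 89.96 F [-0.9  0.4 -0.4] q6 -1.669943414140109
wrist carton [(324.2, 259.1, 0.18)]
side carton []
scene carton []
mug [(261.4, 208.6, 0.69)] [(344.2, 264.3, 0.68), (364.6, 192.9, 0.55)]
sugar_bowl [(230.8, 171.2, 0.72)] [(329.3, 313.7, 0.67)]
tumbler [(371.9, 335.0, 0.96)] [(362.5, 194.5, 0.59)]
```

View pics/w10z.png

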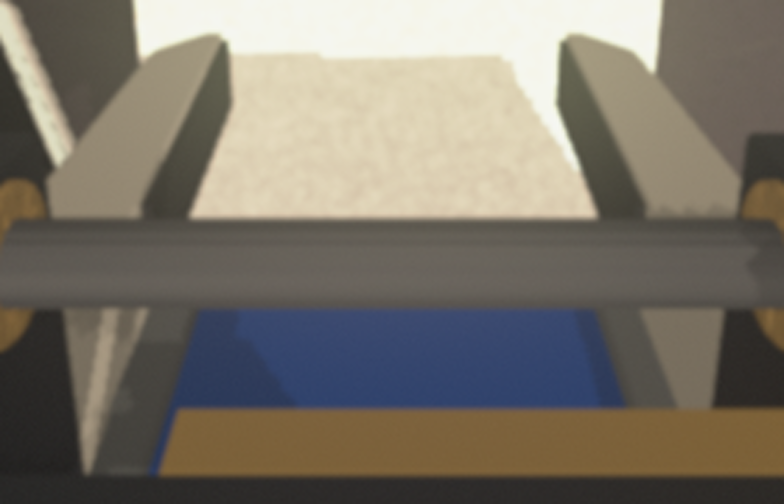

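View pics/scene10.png

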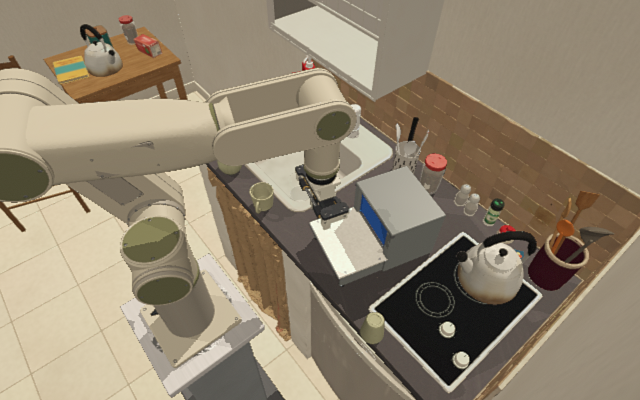

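View pics/cmp2.png

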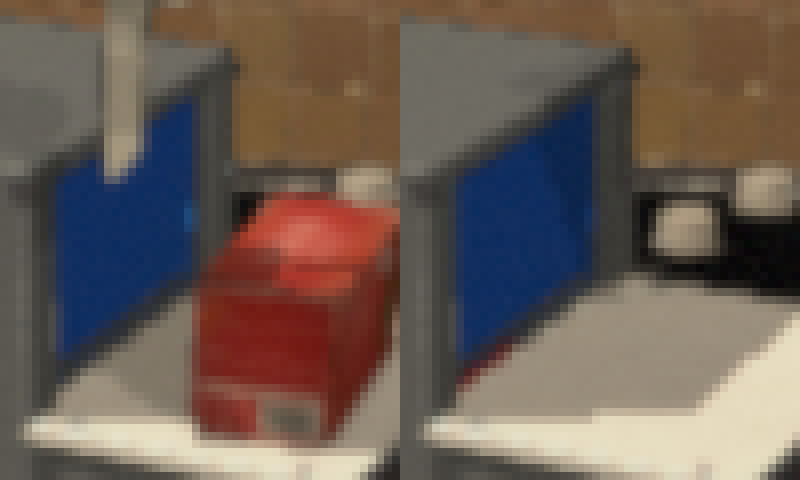

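```bash
python3 - <<'E'
import cv2
w=cv2.imread('pics/wrist8.png');
cv2.imwrite('pics/w8z.png',cv2.resize(w[225:295,190:450],None,fx=3,fy=6,interpolation=cv2.INTER_NEAREST))
E
```

```text
(no output)
```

View pics/w8z.png

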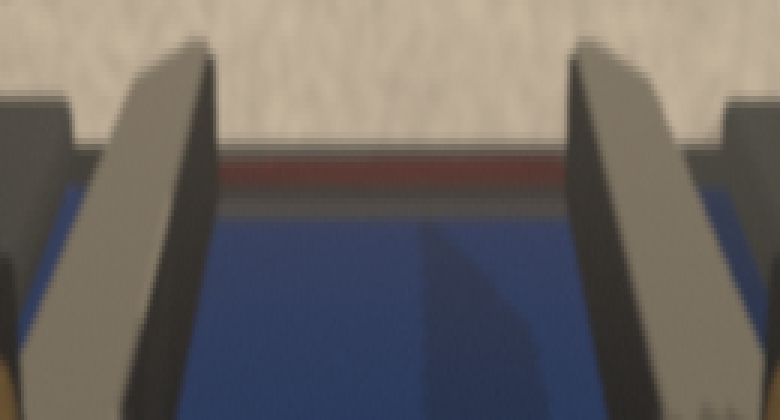

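{"api": "jog_arm", "payload": {
  "commands": [-0.5,0,0.03,0,0,-0.5,0,0.03,0,0,-0.5,0,0.03,0,0,-0.5,0,0.03,0,0,-0.5,0,0.03,0,0,-0.5,0,0.02,0,0,-0.5,0,0,0,0,-0.5,0,0,0,0,-0.5,0,0,0,0]
}}

```text
t: 14.5
tool_pos: [0.5645, -0.1447, 0.2443]
orientation: [-2.498, -1.903, 0.001]
force: [-0.5, -0.3, -0.4]
opening: 0.0697
```

```bash
python3 look.py 11 wrist; python3 - <<'E'
from h import *
p=robot.read_camera("wrist");w=p["img"];print(w.shape)
def W(q,X):
    c,s=np.cos(q[2]),np.sin(q[2]);x,y,z=np.array(X)/1000
    return [q[0]+c*x-s*y,q[1]+s*x+c*y,z]
B=[.5785,-.1487,-.2681]
for a in (0,.05,.1,.2,.3):
    print(a,[np.round(proj(p,W(B,(111*np.sin(a),y,193-111*np.cos(a)))),1).tolist() for y in(80,0,-80)])
print("ledge inner",[np.round(proj(p,W(B,(-4,y,80))),1).tolist() for y in(80,0,-80)])
cv2.imwrite('pics/w11z.png',cv2.resize(w[120:300,180:460],None,fx=2.8,fy=2.8,interpolation=cv2.INTER_NEAREST))
E
```

```text
t 14.5 tcp bin -0.0146 0.0001 0.2443 toolx yaw rel bin deg 89.97 F [-0.5 -0.3 -0.4] q6 -1.6410132587802693
wrist carton []
(400, 640, 3)
0 [[391.1, 195.1], [320.2, 195.1], [249.4, 195.2]]
0.05 [[390.8, 199.8], [320.2, 199.9], [249.7, 199.9]]
0.1 [[390.5, 204.6], [320.2, 204.6], [249.9, 204.7]]
0.2 [[390.2, 214.2], [320.2, 214.2], [250.3, 214.3]]
0.3 [[390.1, 223.9], [320.2, 223.9], [250.3, 223.9]]
ledge inner [[390.9, 191.2], [320.2, 191.3], [249.6, 191.3]]
```

View pics/w11z.png

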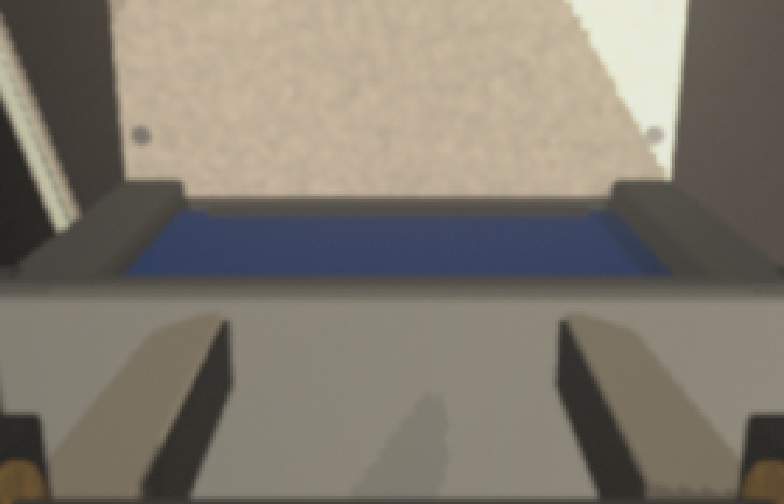

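```bash
python3 -c "
from plant import robot
print(robot.close_job())"
```

```text
the job is handed in; nothing more can be done
None
```

The carton is inside the bin and the flap has swung shut behind it. The job was handed in at about 14.6 s of the 54 s allowed.

**What I did**
- I located the bin and carton from the scene and side pictures. The carton was about 20 mm off the middle and about 8° askew.
- I gripped it across its 72 mm side (the opening read 72.0 mm), turned it square, moved it to the middle and released it.
- I then pushed it with both fingers above half its height until it tipped over the ledge's inner edge.

**Last checks**
- **Flap:** in the last wrist picture its lower edge was at row about 195.7, against 195.1 predicted for shut. That is within about 0.01 rad.
- **Carton:** it no longer shows on the ledge. An even red strip below the flap's lower edge, seen in the wrist picture while the fingers were still at the opening, fits the carton lying level on the inner floor. I could not see it inside the bin directly.
- **Mug, sugar bowl and tumbler:** the networks put them within about 2.5 pixels of the start, which is their usual scatter.
- **Robot:** the gripper was clear above the roof and touching nothing, with about 0.5 N on each force axis.

**What disagreed**
- After release, a scene-only fit put the carton about 2° askew, while the wrist view looked square. I took the wrist view, and the two-finger push went through without jamming.
- A thin red sliver stayed visible under the flap in the side picture. I read it as the carton seen through the gap below the flap, because the flap's edge had not moved from its starting position.

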